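# Give the start key of the battery-powered trainer board a full twist

## Task

Two circuit trainer boards lie on the bench, and only one of them has battery cells in its holders. On the board with the cells, twist the red spring-return key clockwise (seen from above) all the way to its stop, hold it there for half a second, then let go so that it springs back to rest. Do not turn the red key on the other board or the grey dial on this one.

Things in the scene. Friction and masses are not known exactly. Their poses are not given: they have to be found in the camera images.
- key_cells (a joint): Turn of the red key on the board WITH cells, rad: 0 at rest, grows clockwise seen from above, hard stop at 1.05 (60 degrees); a spring turns it back (0.04 N m at rest, 0.16 N m at the stop). Board: white, black rim, 240 (x) by 220 mm (y), 30 mm high, fixed, yaw within 17 degrees. In holders along its +x edge lie two white cells with green ends, 26 mm thick, 54 mm long.
- key_cells_grip (a point): Grip point of that key, on its vertical turning axis, 81 mm above the table, 50 mm from the board's centre towards -x. The key: upright red bar 44 x 14 mm, 58 to 90 mm above the table, on a black disc of 48 mm diameter (top 58 mm). x runs along the bar and turns with it (at rest along the board's x), y across its thickness, z up. Nothing else within 80 mm of the axis is higher than 52 mm.
- key_empty (a joint): Turn of the identical red key on the other, otherwise identical board, whose black cell holders are EMPTY, rad: 0 at rest, grows clockwise. To be left alone. The boards lie side by side, one on the left and one on the right of straight ahead; which is which varies.
- dial_cells_pointer (a point): Tip of the white pointer line on top of the grey round dial of the board WITH cells, 12 mm off the dial's axis, 69 mm above the table. The dial is 30 mm wide and has no spring; its axis lies 108 mm from the key's axis (80 mm along the board's +x, 72 mm along its -y). To be left alone.

How it is judged:
By the outcome, as a careful person would: the job done as asked, in the order asked, and still so for the second after the job is handed in, with the robot touching nothing.
It also fails if it takes over 32 s, if anything falls off the work surface, if the arm or the gripper's body presses on something with over 40 N, if the wrist force passes 120 N, or if a joint passes its speed limit or range.

## Robot

A 6-joint arm with a two-finger parallel gripper is mounted at the origin on the work surface. World frame = base frame: x ahead of the robot, y to its left, z up, the work surface at z = 0. Lengths are in mm, angles in rad, forces in N, time in s.
With the tool pointing down it reaches from about 350 to 1000 mm from the base axis. Payload 7.1 kg.
Tool frame: the origin (TCP) lies on the centre line of the jaws, within the pads' length; the fingertips stand 25 mm ahead of it and the grasp point (between the pads) lies 6 mm ahead of it; z points along the fingers, y is the line along which they close (so a half turn about z gives the same grasp; the last joint's range is limited). The gripper opens to 85 mm and grips with 20 to 120 N. Pads are 22 mm wide; open, the fingers measure 114 mm over their backs; the gripper's body (76 mm by 85 mm) begins 54 mm behind the grasp point. The pads swing forward as they close: fully open they stand 13 mm farther back than shut.
Start: joints at [-1.346, 0.423, 1.63, -0, 1.089, -0.019], TCP at [150.889, -606.496, 256.319] pointing down, gripper open.
Joint ranges: [-3, 3], [-0.9, 2.11], [0.09, 2.58], [-1.31, 4.45], [0.11, 2.69], [-2.54, 2.54]. Speed limits (rad/s): [2.39, 2.39, 3.01, 3.14, 3.14, 3.14].

## Interface

Orientations are given as a unit quaternion [x, y, z, w].
In Python, from rig import robot gives the robot as it stands. The module is installed in compiled form; this text tells all that it offers.
- The arm moves only by the shell command python3 -m jog 'ROWS'. ROWS is a JSON object of lists of equal length, an entry for each row: "delta_pos": the shift along the tool's x, y, z in m, a list of three; "spin": the turn about the tool's z in rad; "claw": the opening, from -1 (shut) to 1 (fully open). A call has 1 to 12 rows; each row is the pose to reach, as a shift and turn from the pose commanded when the call began, along the tool's axes at that moment; what a row does not reach only later rows make up. A row lasts 1/10 s, in which the tool goes at most 50 mm and 8.59 degrees, less where a joint would pass 70% of its speed; a pose out of reach is approached as far as the arm can. A call with a gripper value outside its range is refused whole. The fingers move at their own pace and stop on an object; the grip force is fixed at half the most. Time passes only in rows, so rows that repeat a pose let the fingers close. It gives the time, the measured TCP pose, the force, the opening and the grip force at its end, in the units of the state.
- robot.get_obs(): the state, without advancing time (a new reading comes with each control period).
- robot.snapshot(name): name is "scene" or "top"; returns a dict with "image" (420x560x3 uint8, blue, green, red), "mtx" (3x3 intrinsics, pixels), "T" (4x4, takes a point from camera to world coordinates). Camera axes: x right, y up, looking along -z (the intrinsics and any distortion apply to the point x, -y, -z); pixel columns grow to the right and rows downward; lengths in mm; the calibration is good to about 2 mm. A picture is of the moment at which its call begins. There is no depth.
- robot.hand_in(): hands the job in; it is judged then, once.
The state is a dict: "t": time; "qpos": joint angles; "qvel": joint speeds; "joint_efforts": joint torques, N m; "tcp_pos": TCP position; "tool_rot": TCP orientation; "wrist_force": force on the tool from outside, world axes, zero at the start; "wrist_torque": the same for the moment, N m; "width": finger opening in mm; "gripper_force": force on a finger pad.
Only numpy, scipy, OpenCV 4.12 (cv2) and the standard library are available. Lean on these libraries where they do the work, as an engineer would, in place of code of your own. Each camera call takes 0.05 s, during which the arm holds its last target. There are 200 camera calls.

## Working session

There is one attempt and no reset: what is moved stays moved. The work goes in short steps, Python scripts to look and compute and a shell command to move; the robot and the scene stay as the last step left them, time stands still between calls to the robot, and variables do not carry over. Pictures are saved under pics/ and viewed, at most 10 in all, crops included, and the job is handed in when it is done.

```bash
mkdir -p pics; python3 - <<'E'
from rig import robot
import cv2,numpy as np
for n in("scene","top"):
    s=robot.snapshot(n); cv2.imwrite(f"pics/{n}0.png",s["image"]); print(n,s["mtx"].tolist(),np.round(s["T"],3).tolist(),[k for k in s])
o=robot.get_obs(); print(o["t"],o["tcp_pos"],o["tool_rot"],o["width"])
E
```

```text
scene [[539.2096178183828, 0.0, 281.0568099687592], [0.0, 539.2096178183828, 215.49774562634832], [0.0, 0.0, 1.0]] [[-0.42, -0.77, 0.48, 1130.529], [0.907, -0.36, 0.217, 238.952], [0.006, 0.526, 0.85, 1061.444], [0.0, 0.0, 0.0, 1.0]] ['image', 'mtx', 'T']
top [[409.23359576129724, 0.0, 278.4975035541095], [0.0, 409.23359576129724, 212.37589172927542], [0.0, 0.0, 1.0]] [[0.023, 0.995, -0.098, 496.557], [-1.0, 0.021, -0.021, -40.199], [-0.019, 0.098, 0.995, 967.916], [0.0, 0.0, 0.0, 1.0]] ['image', 'mtx', 'T']
0.1 [ 150.79032088 -606.0690126   255.60592778] [ 9.92578878e-01  1.21600499e-01 -7.59952563e-05 -6.95623889e-04] 85.25243309316203
```

View pics/top0.png

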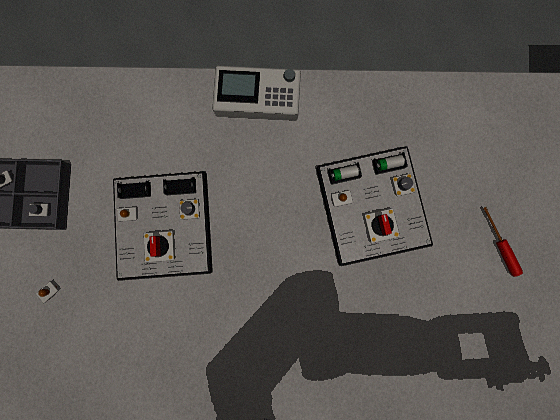

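View pics/scene0.png

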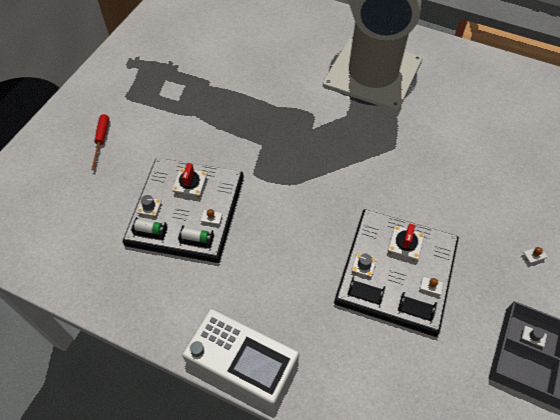

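The top view shows the board with cells on the right (corners about (317,167), (407,148), (433,245), (341,264)), with its red key near (383,224). In the scene view that key is near (188,176). Next I measure both.

```bash
cat > h.py <<'E'
import cv2,numpy as np
from rig import robot
def ray(s,uv):
    p=cv2.undistortPoints(np.array([[uv]],float),s["mtx"],None)[0,0]
    return s["T"][:3,3], s["T"][:3,:3]@np.array([p[0],-p[1],-1])
def onz(s,uv,z):
    o,d=ray(s,uv); return o+d*(z-o[2])/d[2]
def red(s,box):
    x0,y0,x1,y1=box; m=np.zeros(s["image"].shape[:2],np.uint8)
    h=cv2.cvtColor(s["image"],cv2.COLOR_BGR2HSV)
    k=((h[...,0]<8)|(h[...,0]>172))&(h[...,1]>150)&(h[...,2]>60)
    m[y0:y1,x0:x1]=k[y0:y1,x0:x1]
    return m
E
python3 - <<'E'
from h import *
t=robot.snapshot("top"); s=robot.snapshot("scene")
rays=[]
for im,b in((t,(360,205,405,245)),(s,(170,155,205,200))):
    m=red(im,b); ys,xs=np.nonzero(m); c=(xs.mean(),ys.mean())
    print(len(xs),c,cv2.minAreaRect(np.c_[xs,ys].astype(np.float32)),onz(im,c,78)); rays.append(ray(im,c))
(o1,d1),(o2,d2)=rays
k=np.linalg.lstsq(np.c_[d1,-d2],o2-o1,rcond=None)[0]; print("tri",o1+k[0]*d1,o2+k[1]*d2)
# board outline: dark rim + content vs grey, filled quadrilateral
h=cv2.cvtColor(t["image"],cv2.COLOR_BGR2GRAY); m=np.zeros_like(h); m[140:272,308:440]=(h[140:272,308:440]<50)*255
c=max(cv2.findContours(cv2.morphologyEx(m,cv2.MORPH_CLOSE,np.ones((3,3))),cv2.RETR_EXTERNAL,cv2.CHAIN_APPROX_NONE)[0],key=cv2.contourArea)
q=cv2.boxPoints(cv2.minAreaRect(c)); print(q)
P=np.array([onz(t,p,20) for p in q]); print(P.round(1), P.mean(0))
for i in range(4):
    e=P[(i+1)%4]-P[i]; print(np.hypot(*e[:2]),np.degrees(np.arctan2(e[1],e[0]))%90)
for n,im,b in(("t",t,(300,140,440,275)),("s",s,(115,145,250,270))):
    x0,y0,x1,y1=b
    cv2.imwrite(f"pics/c{n}.png",cv2.resize(im["image"][y0:y1,x0:x1],None,fx=4,fy=4,interpolation=cv2.INTER_CUBIC))
E
```

```text
111 (np.float64(386.1171171171171), np.float64(224.4954954954955)) ((386.0882873535156, 223.85293579101562), (19.645383834838867, 6.063390254974365), 75.96376037597656) [ 562.5852984  -255.55580098   78.        ]
139 (np.float64(186.9208633093525), np.float64(174.17985611510792)) ((187.0, 174.0), (9.397933959960938, 22.725914001464844), 19.98310661315918) [ 566.25080068 -249.54622076   78.        ]
tri [ 563.10619805 -257.2547521    70.97945476] [ 561.64375419 -253.53456738   69.97067292]
[[314.20016 165.28662]
 [408.94205 143.1802 ]
 [432.81137 245.47736]
 [338.0695  267.58377]]
[[ 702.7 -101.7   20. ]
 [ 759.8 -323.5   20. ]
 [ 521.  -376.    20. ]
 [ 465.6 -159.8   20. ]] [ 612.27478246 -240.27324168   20.        ]
229.04706609245875 14.43652410062765
244.54792693067293 12.391033098077628
223.22808309669924 14.375036822560787
244.1698789319525 13.753770978896595
```

View pics/ct.png

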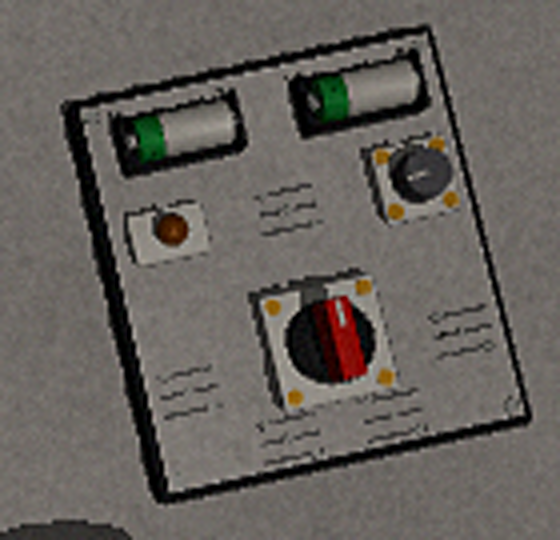

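The crop shows the key's bright top centred near (386,224) full-frame, with the bar along the board's x. The key axis is at about (562,-252.5), and the board yaw of about 13.7° already matches the tool's 14°. I'll move above it at the current height.

```bash
python3 -m jog '{"delta_pos":[[0.2,-0.1,0],[0.4845,-0.244,0],[0.4845,-0.244,0],[0.4845,-0.244,0],[0.4845,-0.244,0],[0.4845,-0.244,0],[0.4845,-0.244,0],[0.4845,-0.244,0],[0.4845,-0.244,0],[0.4845,-0.244,0],[0.4845,-0.244,0],[0.4845,-0.244,0]],"spin":[0,0,0,0,0,0,0,0,0,0,0,0],"claw":[1,1,1,1,1,1,1,1,1,1,1,1]}'
```

```text
t: 1.4
tcp_pos: [565.7, -249.3, 256.2]
tool_rot: [0.992, 0.124, 0.001, -0.0]
wrist_force: [-0.6, 0.3, -0.3]
width: 85.5
gripper_force: 0.0
```

```bash
python3 -m jog '{"delta_pos":[[0,0,0.05],[0,0,0.1],[0,0,0.12],[0,0,0.12],[0,0,0.12],[0,0,0.12]],"spin":[0,0,0,0,0,0],"claw":[1,1,1,1,1,1]}'
python3 - <<'E'
from h import *
t=robot.snapshot("top"); s=robot.snapshot("scene"); o=robot.get_obs(); print(o["tcp_pos"],o["tool_rot"],o["qpos"])
a=cv2.resize(t["image"][150:280,310:440],(400,400),interpolation=cv2.INTER_CUBIC)
b=cv2.resize(s["image"][90:220,120:250],(400,400),interpolation=cv2.INTER_CUBIC)
cv2.imwrite("pics/near.png",np.hstack([a,b]))
E
```

```text
t: 2.0
tcp_pos: [563.2, -253.6, 138.2]
tool_rot: [0.993, 0.121, 0.001, 0.001]
wrist_force: [0.9, -0.3, 0.1]
width: 85.4
gripper_force: 0.0
[ 563.16430449 -253.43331589  138.28692411] [9.92591279e-01 1.21489936e-01 1.39458578e-03 8.96367730e-04] [-4.42127416e-01  5.60758656e-01  1.72044647e+00 -3.22034042e-05
  8.57071987e-01  8.85108016e-01]
```

View pics/near.png

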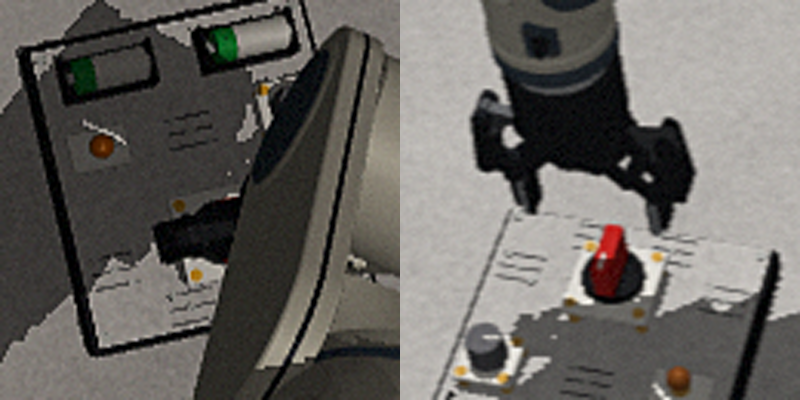

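The right panel shows the open jaws straddling the upright red bar, fingers on either side of it and nothing in the way. I descend to TCP z≈88, then close.

```bash
python3 -m jog '{"delta_pos":[[0,0,0.025],[0,0,0.048],[0,0,0.048],[0,0,0.048],[0,0,0.048]],"spin":[0,0,0,0,0],"claw":[1,1,1,1,1]}'
python3 -m jog '{"delta_pos":[[0,0,0],[0,0,0],[0,0,0],[0,0,0],[0,0,0],[0,0,0],[0,0,0],[0,0,0],[0,0,0],[0,0,0]],"spin":[0,0,0,0,0,0,0,0,0,0],"claw":[-1,-1,-1,-1,-1,-1,-1,-1,-1,-1]}'
python3 - <<'E'
from h import *
s=robot.snapshot("scene"); o=robot.get_obs(); print(o["tcp_pos"],o["wrist_force"],o["wrist_torque"],o["width"],o["gripper_force"])
cv2.imwrite("pics/grip.png",cv2.resize(s["image"][90:220,120:250],(520,520),interpolation=cv2.INTER_CUBIC))
E
```

```text
t: 2.6
tcp_pos: [563.1, -253.2, 90.0]
tool_rot: [0.993, 0.122, 0.001, 0.001]
wrist_force: [0.1, -1.0, 0.1]
width: 85.5
gripper_force: 0.0
t: 3.6
tcp_pos: [562.1, -252.3, 88.6]
tool_rot: [0.993, 0.122, -0.0, -0.0]
wrist_force: [-1.1, 3.0, 6.1]
width: 13.4
gripper_force: 59.0
[ 562.04033114 -252.28230501   88.59899824] [-0.94447824  3.26086123  5.22125328] [ 0.49065673  0.24707989 -0.03062035] 13.044679164314571 58.96585822105408
```

View pics/grip.png

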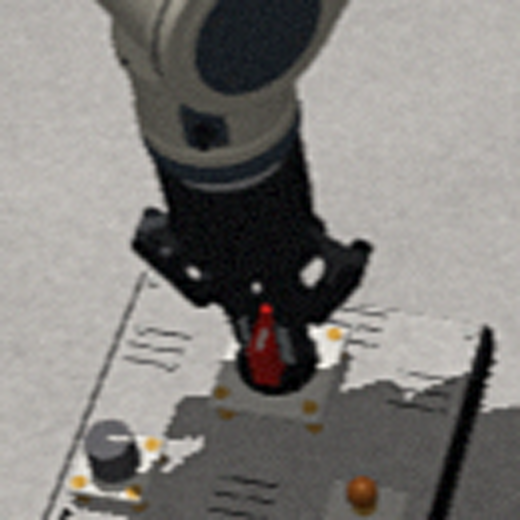

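The bar is held (13 mm, 59 N) and the forces are small. Now I twist clockwise, which is positive spin.

```bash
python3 -m jog '{"delta_pos":[[0,0,0],[0,0,0],[0,0,0],[0,0,0],[0,0,0],[0,0,0],[0,0,0],[0,0,0],[0,0,0],[0,0,0],[0,0,0],[0,0,0]],"spin":[0.1,0.2,0.3,0.4,0.5,0.6,0.7,0.8,0.9,0.98,1.02,1.02],"claw":[-1,-1,-1,-1,-1,-1,-1,-1,-1,-1,-1,-1]}'
python3 - <<'E'
from h import *
s=robot.snapshot("scene");o=robot.get_obs(); print(o["tcp_pos"],o["tool_rot"],o["wrist_force"],o["wrist_torque"],o["width"],o["gripper_force"],o["qpos"])
cv2.imwrite("pics/twist.png",cv2.resize(s["image"][90:220,120:250],(520,520),interpolation=cv2.INTER_CUBIC))
E
```

```text
t: 4.85
tcp_pos: [562.3, -251.1, 88.6]
tool_rot: [0.925, -0.379, -0.001, -0.001]
wrist_force: [1.2, 9.7, 4.8]
width: 13.2
gripper_force: 59.2
[ 562.29217048 -251.07514583   88.61253671] [ 9.25630416e-01 -3.78427190e-01 -5.98010770e-04 -9.14918924e-04] [1.2381951  8.58264165 5.54876721] [ 1.52770114 -0.07946557  0.13132436] 12.978332638079129 59.161401987075806 [-0.44007379  0.63366074  1.73618026  0.00252784  0.77304273  1.90510554]
```

View pics/twist.png

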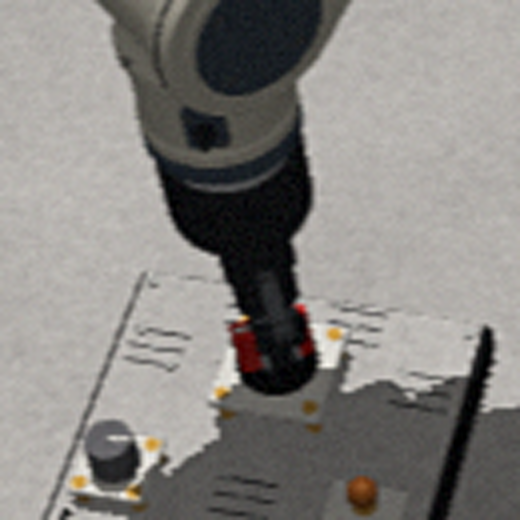

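The key has followed the jaws to about 58° and the dial pointer hasn't moved. I press on into the stop and hold.

```bash
python3 -m jog '{"delta_pos":[[0,0,0],[0,0,0],[0,0,0],[0,0,0]],"spin":[0.03,0.05,0.07,0.07],"claw":[-1,-1,-1,-1]}'
python3 - <<'E'
from h import *
o=robot.get_obs(); print(o["tool_rot"],np.degrees(2*np.arctan2(o["tool_rot"][1],o["tool_rot"][0])),o["wrist_force"],o["wrist_torque"],o["qpos"][5])
E
```

```text
t: 5.3
tcp_pos: [562.3, -251.0, 88.6]
tool_rot: [0.912, -0.41, -0.001, -0.001]
wrist_force: [1.4, 10.4, 6.2]
width: 13.4
gripper_force: 60.2
[ 9.12137472e-01 -4.09883332e-01 -6.36718220e-04 -6.93823370e-04] -48.395035030235135 [ 1.36100458 10.35428729  6.18535668] [ 1.622738   -0.12470031  0.84956563] 1.9742611318375827
```

Torque has risen to 0.85 N m, well above the spring's 0.16, so the key is on its stop. I hold 0.8 s, then open.

```bash
python3 -m jog '{"delta_pos":[[0,0,0],[0,0,0],[0,0,0],[0,0,0],[0,0,0],[0,0,0],[0,0,0],[0,0,0]],"spin":[0,0,0,0,0,0,0,0],"claw":[-1,-1,-1,-1,-1,-1,-1,-1]}'
python3 -m jog '{"delta_pos":[[0,0,0],[0,0,0],[0,0,0],[0,0,0],[0,0,0],[0,0,0],[0,0,0],[0,0,0],[0,0,0],[0,0,0]],"spin":[0,0,0,0,0,0,0,0,0,0],"claw":[1,1,1,1,1,1,1,1,1,1]}'
python3 -m jog '{"delta_pos":[[0,0,-0.03],[0,0,-0.07],[0,0,-0.12],[0,0,-0.16],[0,0,-0.16],[0,0,-0.16]],"spin":[0,0,0,0,0,0],"claw":[1,1,1,1,1,1]}'
python3 - <<'E'
from h import *
s=robot.snapshot("scene")
cv2.imwrite("pics/rel.png",cv2.resize(s["image"][90:270,110:290],(540,540),interpolation=cv2.INTER_CUBIC))
ys,xs=np.nonzero(red(s,(170,155,205,200))); print(len(xs),xs.mean(),ys.mean(),cv2.minAreaRect(np.c_[xs,ys].astype(np.float32)))
E
```

```text
t: 6.1
tcp_pos: [562.3, -251.0, 88.6]
tool_rot: [0.912, -0.41, -0.001, -0.001]
wrist_force: [0.4, 10.1, 6.7]
width: 12.8
gripper_force: 60.1
t: 7.1
tcp_pos: [562.2, -252.8, 88.3]
tool_rot: [0.912, -0.411, 0.0, 0.0]
wrist_force: [-0.3, -0.4, -0.2]
width: 85.5
gripper_force: 0.0
t: 7.7
tcp_pos: [562.5, -252.9, 249.5]
tool_rot: [0.912, -0.411, 0.001, 0.0]
wrist_force: [-0.4, 0.5, -0.8]
width: 85.5
gripper_force: 0.0
155 187.48387096774192 174.20645161290324 ((186.99998474121094, 174.0), (9.889959335327148, 22.801851272583008), 15.945395469665527)
```

View pics/rel.png

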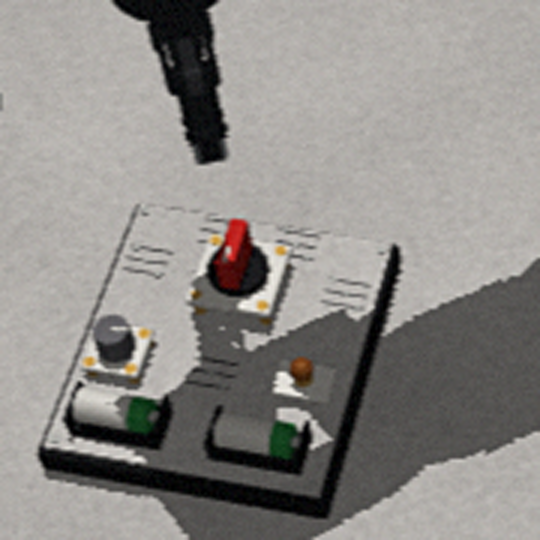

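The key is back at rest (red centroid (187.5,174.2), against (186.9,174.2) at the start). The dial is unmoved and the gripper is well clear.

```bash
python3 -c "
from rig import robot; print(robot.hand_in())"
```

```text
the job is handed in; nothing more can be done
None
```

The red key on the board with cells was turned clockwise to its stop, held there for at least 0.8 s and released; the last picture shows it back at rest and the dial unmoved, the other board was never approached, and the job is handed in.

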